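# Feel a vial-block cover onto its hidden pin and hold it down

## Robot

A 7-joint arm with a two-finger parallel gripper is mounted at the origin on the work surface. World frame = base frame: x ahead of the robot, y to its left, z up, the work surface at z = 0. Lengths are in m, angles in rad, forces in N, time in s.
With the tool pointing down it reaches from about 0.425 to 0.875 m from the base axis. Payload 4.7 kg.
Tool frame: the origin (TCP) lies midway between the tips of the shut fingers; the grasp point (between the pads) lies 19 mm behind it; z points along the fingers, y is the line along which they close (so a half turn about z gives the same grasp; the last joint's range is limited). The gripper opens to 87 mm and grips with 3 to 60 N. Pads are 19 mm wide; open, the fingers measure 117 mm over their backs; the gripper's body (75 mm by 190 mm) begins 51 mm behind the grasp point.
Start: joints at [-1.203, 0.321, -0.07, 1.45, 0.023, 1.371, -0.057], TCP at [0.225, 0.61, 0.223] pointing down, gripper open.
Joint ranges: [-2.86, 2.86], [-0.3, 2.09], [-1.38, 1.24], [0.06, 2.45], [-1.56, 4.7], [0.09, 2.05], [-2.69, 2.69]. Speed limits (rad/s): [2.57, 2.57, 3.14, 3.14, 3.14, 3.14, 3.14].

## Interface

Orientations are given as a rotation vector (axis times angle).
In Python, from bench import ctrl, cams, readout, workorder gives the robot as it stands (ctrl), with the cameras (cams), the readings (readout) and the job (workorder).
- The arm moves only by the tool tcp_steps, called as name(argument=value, ...) on one line, values as JSON. Schema: {"type":"object","properties":{"moves":{"type":"array","items":{"type":"object","properties":{"pos":{"type":"array","items":{"type":"number"},"minItems":3,"maxItems":3},"spin":{"type":"number"},"aperture":{"type":"number"}},"additionalProperties":false,"required":["aperture"]},"minItems":1,"maxItems":20},"grip_force":{"type":"number"},"only":{"type":"string"},"quiet":{"type":"boolean"},"lines":{"type":"string"}},"required":["moves"],"additionalProperties":false}. moves is a list of rows, 1 to 20 of them, each an object with the fields pos (a list: dx, dy, dz in parts of the range, where 1.0 means 1 m), spin (a turn about the tool's z in shares of 2 pi rad (1.0 is 2 pi rad)), aperture (the opening from 0.0 (shut) to 1.0 (fully open)); a field left out counts as zero (the opening has to be given); each row is the pose to reach, as a shift and turn from the pose commanded when the call began, along the tool's axes at that moment; what a row does not reach only later rows make up. A row lasts 1/10 s, in which the tool goes at most 0.05 m and 0.15 rad, less where a joint would pass 70% of its speed; a pose out of reach is approached as far as the arm can. The fingers move at their own pace and stop on an object; grip_force is the grip in N (left out, the last holds). Time passes only in rows, so rows that do not move let the fingers close. The tool returns the time, the measured TCP pose, the force, the opening and the grip force at its end. only (a regular expression) keeps the lines of the reply that match it, lines (a string "A,B") keeps lines A to B, and quiet returns only ok. No shift or turn number may pass 1 either way. Input that does not fit is refused with a message, and nothing moves.
- readout.get_state(): the state, without advancing time (a new reading comes with each control period).
- cams.get_image(name): name is "side" or "top" or "wrist"; returns the picture (420x560x3 uint8, red, green, blue); there is no depth.
- cams.camera_model(name): a dict with "vertical_fov" (degrees; the focal length in pixels is half the picture's height over the tangent of half this angle, whatever the lens; pixels are square), "cx", "cy" (the principal point, pixels), "k1" (the pictures are not rectified: a ray, as slopes to the right and down, at radius r is drawn at 1 + k1 r^2 times it, then the intrinsics apply), "rvec" (rotation vector, rad) and "tvec" (3), from world to camera coordinates, as OpenCV has them; the wrist camera has in their place "hand_eye" (4x4, takes a point from camera to tool coordinates, whose origin is the TCP and whose axes are the flange's). Camera axes: x right, y down, z forward; pixel columns grow to the right and rows downward; lengths in m; the calibration is good to about 2 mm. A picture is of the moment at which its call begins: read the wrist's pose just before it. camera_model takes no time and is no camera call.
- workorder.close_job(): hands the job in; it is judged then, once.
The state is a dict: "time": time; "joint_positions": joint angles; "qd": joint speeds; "joint_torque": joint torques, N m; "position": TCP position; "tool_rot": TCP orientation; "ft_force": force on the tool from outside, world axes, zero at the start; "torque": the same for the moment, N m; "grip_width": opening from 0.0 (shut) to 1.0 (fully open); "grip_force": force on a finger pad.
Only numpy, scipy, OpenCV 4.12 (cv2) and the standard library are available. Lean on these libraries where they do the work, as an engineer would, in place of code of your own. Each camera call takes 0.05 s, during which the arm holds its last target. There are 200 camera calls.

## Task

Pick up the white cover by its black bar and fit it squarely, bar upwards and lengthwise, on the vial block: once the cover is above it the block's locating pin is hidden, so feel for it by sliding the cover along the block until it drops over the pin onto the orange seal plate. Then press the cover down until the sprung seal plate is fully down, and finish like that, still holding the cover pressed down (it is about to be clamped, so do not let go at the end). Leave the bottle, the beaker and the red ring where they are.

Things in the scene. Friction and masses are not known exactly. Their poses are not given: they have to be found in the camera images.
- cover: Loose white slab, 130 (x) x 84 (y) x 20 mm, 0.3 to 0.5 kg, flat on the bench. Origin: centre of underside, z up. Mid-underside: a blind square hole 16 x 16 mm, 16 mm deep, unseen from above. Centred on top: black bar 56 mm long (x), 22 mm wide (y), 34 mm tall (its top 54 mm above the origin); grip it across y. Same after a half turn.
- block: Fixed vial block: grey base 210 (x, lengthwise) x 130 x 18 mm, on it an aluminium block 124 x 80 mm up to 54 mm, then the orange sprung seal plate 112 x 74 mm, its top at 66 mm when free. Origin: centre of the base's underside, z up. Height of the cover's origin above this one: resting on the pin's tip 76 mm, on the free seal plate 66 mm, fully pressed 61 mm.
- pin_line (a point): Point on the block's middle, 76 mm above its origin, level with the top of the fixed upright steel pin: 12 mm in diameter, 10 mm proud of the free seal plate, its top 4 mm tapering to 6 mm. The pin stands on the block's lengthwise middle line (y = 0), anywhere from 12 mm to either side of this point along the block's x: see or feel where.
- seal (a joint): How far the orange seal plate is pressed down, m: 0 free, 0.005 fully down (hard stop). Springs: about 7.5 N to start moving, 15 N when fully down; the cover's own weight does not move it. They push the cover up again when it is let go.
- reagent: Amber bottle with a red cap, 60 mm in diameter, 115 mm tall, loose; bystander. Origin: centre of its underside.
- beaker: Open glass beaker, 68 mm in diameter, 80 mm tall, loose; bystander. Origin: centre of its underside.
- capring: Loose red plastic screw ring, 42 mm in diameter, 18 mm tall; bystander. Origin: centre of its underside.

How it is judged:
On the way, in this order (a step that is already met when the one before it is completed fails the run):
1. the cover is lifted clear of the bench by the fingers (height (world z) of cover above 0.04 m and contact force between the fingers and cover above 1 N), for 0.2 s.
2. the cover has dropped over the pin, square on the seal plate (x of cover in the frame of block between -0.02 and 0.02 m and y of cover in the frame of block between -0.006 and 0.006 m and angle between the x axis of cover and the x axis of block, either way round below 0.12 rad and angle between cover's own z axis and vertical below 0.06 rad and z of cover in the frame of block below 0.069 m), for 0.2 s.
At the end, for the whole second after the job is handed in: The cover sits over the pin (middle within 20 mm lengthwise, 6 mm sideways of the block's; square to 0.12 rad, level to 0.06), its underside at most 63 mm above the block's, the seal plate down over 3.5 of 5 mm, the fingers still on it with over 3 N, at rest (x of cover in the frame of block between -0.02 and 0.02 m and y of cover in the frame of block between -0.006 and 0.006 m and angle between the x axis of cover and the x axis of block, either way round below 0.12 rad and angle between cover's own z axis and vertical below 0.06 rad and z of cover in the frame of block below 0.063 m and value of joint seal above 0.0035 m and contact force between cover and block above 6 N and contact force between the fingers and cover above 3 N and linear speed of cover below 0.02 m/s); the arm keeps its last pose, push and grip.
It fails at once if the bottle is pushed away or tipped (distance of reagent from where it was at the start of the episode above 0.03 m or angle between reagent's own z axis and vertical above 0.5 rad).
It fails at once if the beaker is pushed away or tipped (distance of beaker from where it was at the start of the episode above 0.03 m or angle between beaker's own z axis and vertical above 0.5 rad).
It fails at once if the red cap ring is pushed away or tipped (distance of capring from where it was at the start of the episode above 0.03 m or angle between capring's own z axis and vertical above 0.5 rad).
It also fails if it takes over 58 s, if anything falls off the work surface, if the arm or the gripper's body presses on something with over 40 N, if the wrist force passes 120 N, or if a joint passes its speed limit or range.

## Working session

There is one attempt and no reset: what is moved stays moved. The work goes in short steps, Python scripts to look and compute and a tool call to move; the robot and the scene stay as the last step left them, time stands still between calls to the robot, and variables do not carry over. Pictures are saved under pics/ and viewed, at most 10 in all, crops included, and the job is handed in when it is done.

```bash
ls; mkdir -p pics; python3 - <<'E'
from bench import ctrl, cams, readout, workorder
import cv2
s=readout.get_state();print({k:s[k] for k in s})
for n in("side","top","wrist"):
    print(n,cams.camera_model(n)); cv2.imwrite(f"pics/{n}0.png",cams.get_image(n)[:,:,::-1])
E
```

```text
bench.py
pics
{'time': 0.0, 'joint_positions': array([-1.20289318,  0.32181297, -0.07007036,  1.45167693,  0.02262724,
        1.37079484, -0.05689177]), 'qd': array([ 0.0016324 , -0.00098851, -0.00058378, -0.0003526 ,  0.00178792,
       -0.00095748, -0.00019942]), 'joint_torque': array([-8.29036526e-05, -4.91290820e+01, -4.04097531e-01, -3.12527168e+01,
       -6.40581502e-02,  4.36853862e-02,  1.88960403e-04]), 'position': array([0.22507689, 0.60919669, 0.22146695]), 'tool_rot': array([-5.52774585e-01, -3.09236751e+00,  2.97532855e-03]), 'ft_force': array([-0.46367986,  0.05476577, -0.67095796]), 'torque': array([-0.03843888,  0.01958079, -0.0146254 ]), 'grip_force': 0.0, 'grip_width': 1.0012567853243448}
side {'vertical_fov': 47.97233462251973, 'cx': 282.5724564629672, 'cy': 201.762811934273, 'k1': -0.13219473797383938, 'rvec': array([ 2.22397633, -0.02278014,  0.03015037]), 'tvec': array([-0.60212441,  0.10794154,  0.93781579])}
top {'vertical_fov': 54.27651574180904, 'cx': 276.9830680501436, 'cy': 207.65586101876173, 'k1': 0.04022378145213151, 'rvec': array([ 2.17718715, -2.17725998,  0.0804687 ]), 'tvec': array([0.10558885, 0.60351762, 0.87622345])}
wrist {'vertical_fov': 65.78407905290715, 'cx': 280.11688343267207, 'cy': 213.91629751441084, 'k1': -0.06621869875489565, 'hand_eye': array([[-1.74024786e-03, -9.57586618e-01, -2.88140314e-01,
         7.99907308e-02],
       [ 9.99998372e-01, -1.80392705e-03, -4.45221187e-05,
         4.87307846e-04],
       [-4.77150323e-04, -2.88139923e-01,  9.57588198e-01,
        -1.61318689e-01],
       [ 0.00000000e+00,  0.00000000e+00,  0.00000000e+00,
         1.00000000e+00]])}
```

View pics/top0.png

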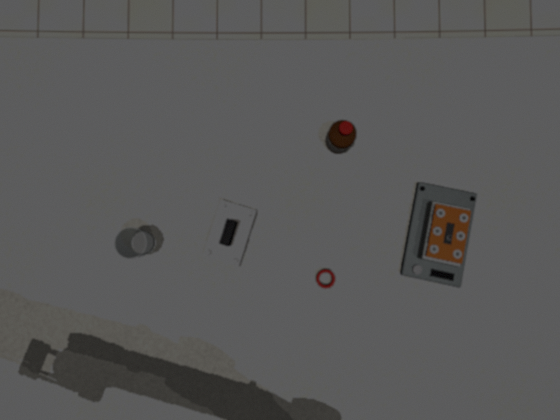

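View pics/side0.png

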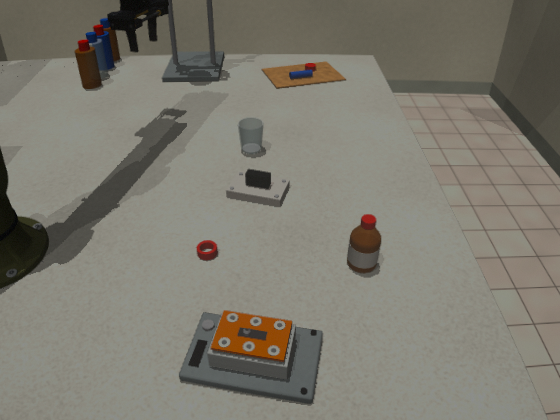

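The top view shows the cover with its bar at (229,232), the block at (439,235), the ring at (325,278), the bottle at (342,136) and the beaker at (140,241). The side view shows the bar at (258,179), the orange plate at (254,335) and the bottle at (365,245). I'll enlarge the cover and block.

```bash
python3 - <<'E'
import cv2,numpy as np
t=cv2.imread('pics/top0.png');s=cv2.imread('pics/side0.png')
t=np.clip(t.astype(float)*1.8,0,255).astype('uint8')
def c(im,x,y,w,h,k):
    o=cv2.resize(im[y:y+h,x:x+w],None,fx=k,fy=k,interpolation=cv2.INTER_CUBIC)
    for i in range(0,w,10):
        L=8 if i%50 else 16
        cv2.line(o,(i*k,0),(i*k,L),(0,255,255),1)
        if i%20==0: cv2.putText(o,str(x+i),(i*k+2,20),0,.35,(0,0,255),1)
    for i in range(0,h,10):
        cv2.line(o,(0,i*k),(8,i*k),(0,255,255),1)
        if i%20==0 and i: cv2.putText(o,str(y+i),(2,i*k-2),0,.35,(0,0,255),1)
    return o
a=c(t,190,190,80,60+20,4);b=c(s,215,160,80,80,4);  # not used heights
T=np.hstack([c(t,190,195,80,60+15,5),c(s,218,160,80,75,5)])
B=np.hstack([c(t,395,175,100,115,4),c(s,175,300,160-60,115,4)])
cv2.imwrite('pics/c1.png',T)
cv2.imwrite('pics/c2.png',np.hstack([c(t,397,177,80,112,5),c(s,178,306,80,112,5)])[:, :])
cv2.imwrite('pics/c2.png',np.hstack([c(t,397,177,86,114,4),c(s,178,306,155-41,114,4)]))
E
```

```text
(no output)
```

View pics/c1.png

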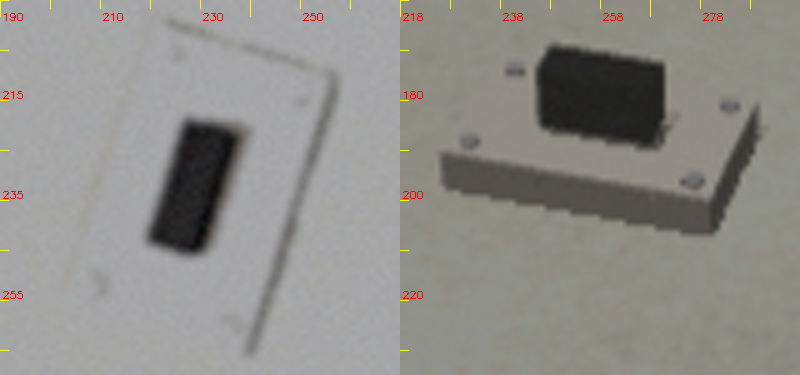

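View pics/c2.png

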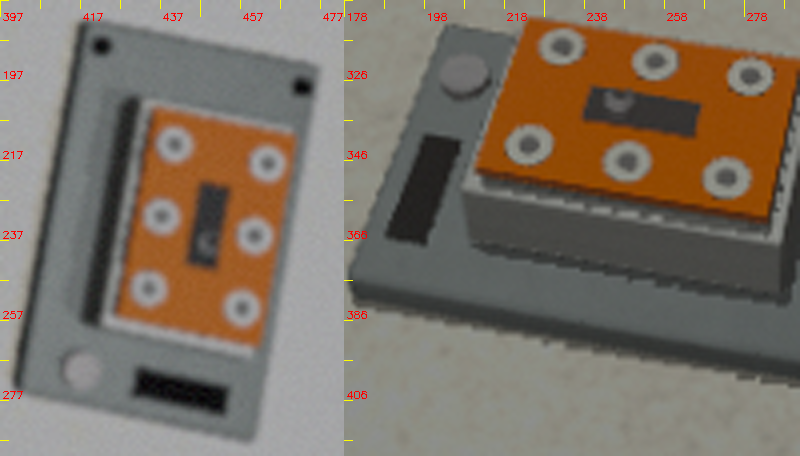

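The left crop puts the cover's four screws at top-view (225.6,205.8), (250.6,215), (210,252.4), (236.2,260), and the same four are visible in the side view. The right crop shows six plate washers and the slot. The pin is visible before covering, at top about (448.7,237) and side about (246.5,330.5), so it sits off-centre towards the robot. Next I'll triangulate.

```bash
cat > h.py <<'E'
import numpy as np,cv2
from bench import ctrl, cams, readout, workorder
from scipy.spatial.transform import Rotation as R
def K(m): 
    f=210/np.tan(np.radians(m["vertical_fov"])/2); return np.array([[f,0,m["cx"]],[0,f,m["cy"]],[0,0,1]])
def norm(m,p): return cv2.undistortPoints(np.array(p,float).reshape(-1,1,2),K(m),np.array([m["k1"],0,0,0]) if not np.isscalar(m["k1"]) else np.array([m["k1"],0,0,0.]))[:,0]
def pose(n,s=None):
    m=cams.camera_model(n)
    if n!="wrist": r=cv2.Rodrigues(m["rvec"])[0]; return m,r,np.array(m["tvec"]).reshape(3)
    T=np.eye(4);T[:3,:3]=R.from_rotvec(s["tool_rot"]).as_matrix();T[:3,3]=s["position"]
    W=np.linalg.inv(T@m["hand_eye"]); return m,W[:3,:3],W[:3,3]
def tri(a,b,pa,pb):
    P=[np.c_[x[1],x[2]] for x in(a,b)]
    X=cv2.triangulatePoints(P[0],P[1],norm(a[0],pa).T,norm(b[0],pb).T); return (X[:3]/X[3]).T
def proj(a,X): return cv2.projectPoints(np.array(X,float),cv2.Rodrigues(a[1])[0],a[2],K(a[0]),np.array([a[0]["k1"],0,0,0.]))[0][:,0]
def plane(a,p,z):
    d=np.c_[norm(a[0],p),np.ones(len(p))]@a[1]; c=-a[1].T@a[2]; return c+d*((z-c[2])/d[:,2:])
E
python3 - <<'E'
from h import *
np.set_printoptions(precision=4,suppress=True)
t,s=pose("top"),pose("side")
ct=[(225.6,205.8),(250.6,215),(210,252.4),(236.2,260)]
cs=[(284,181),(276.6,196.2),(240.8,174),(232,188.2)]
X=tri(t,s,ct,cs);print("cover",X,X.mean(0))
print('yaw',[np.degrees(np.arctan2(*(X[i]-X[j])[1::-1])) for i,j in((0,2),(1,3))])
print('bartop',plane(t,[(229.3,232)],.054), plane(t,[(227.6,219),(238.6,220.4),(231,245.6),(220,243)],.054))
g=lambda l,ox:[(ox[0]+(x-ox[2])/4,ox[1]+y/4) for x,y in l]
bt=g([(149,288),(161,216),(174,144),(241,308),(254,235),(268,163),(207,240)],(397,177,0))
bs=g([(562,46),(655,62),(750,76),(529,145),(627,161),(727,178),(618,97)],(178,306,344))
X=tri(t,s,bt,bs);print("plate",X,X[:6].mean(0))
print('yaw',[np.degrees(np.arctan2(*(X[i]-X[j])[1::-1])) for i,j in((2,0),(5,3))])
print('pin at .076',plane(t,bt[6:],.076),plane(s,bs[6:],.076))
print('ring,bottle,beaker',plane(t,[(325,278)],.01),plane(s,[(364,265),(252,150)],0))
E
```

```text
cover [[0.6095 0.2185 0.0258]
 [0.5903 0.1638 0.022 ]
 [0.5069 0.2517 0.0241]
 [0.4896 0.1945 0.0232]] [0.5491 0.2071 0.0238]
yaw [np.float64(-17.896565398442117), np.float64(-16.949989363332353)]
bartop [[0.5495 0.2063 0.054 ]] [[0.577  0.2102 0.054 ]
 [0.574  0.1868 0.054 ]
 [0.5208 0.2024 0.054 ]
 [0.5263 0.2257 0.054 ]]
plate [[ 0.5155 -0.218   0.0689]
 [ 0.5524 -0.2257  0.068 ]
 [ 0.5896 -0.2333  0.0684]
 [ 0.5054 -0.2645  0.0679]
 [ 0.5427 -0.2723  0.0683]
 [ 0.5798 -0.2807  0.0687]
 [ 0.5394 -0.2465  0.0733]] [ 0.5476 -0.2491  0.0684]
yaw [np.float64(-11.69670338214271), np.float64(-12.251150783124954)]
pin at .076 [[ 0.5392 -0.2454  0.076 ]] [[ 0.5397 -0.2485  0.076 ]]
ring,bottle,beaker [[0.4495 0.0001 0.01  ]] [[ 0.7633 -0.0363  0.    ]
 [ 0.5307  0.4029  0.    ]]
```

```bash
cat >> h.py <<'E'
def go(target,yaw):
    """shift in tool axes and turn (tool x-axis along yaw mod pi) to target TCP, from measured pose"""
    s=readout.get_state();M=R.from_rotvec(s["tool_rot"]).as_matrix()
    d=M.T@(np.array(target)-s["position"]); cur=np.arctan2(M[1,0],M[0,0])
    w=(yaw-cur+np.pi/2)%np.pi-np.pi/2
    print("t",round(s["time"],2),"shift",d.round(4),"turn about tool z",round(-w,4),"tool x yaw",round(cur,3),"tilt",M[:,2].round(4),"q7",s["joint_positions"][6].round(3))
E
python3 - <<'E'
from h import *
go([.549,.2066,.12],np.radians(-17.3))
E
```

```text
t 0.15 shift [-0.4434 -0.2654  0.1022] turn about tool z -0.0518 tool x yaw 2.788 tilt [-4.0e-04 -1.4e-03 -1.0e+00] q7 -0.057
```

Units first: turns go in shares of 2 pi rad. So -0.04 rad / 6.2832 = -0.0064.

tcp_steps(moves=[{"pos":[-0.03, -0.018, 0], "aperture":1}, {"pos":[-0.07, -0.042, 0.01], "spin":-0.0016, "aperture":1}, {"pos":[-0.11, -0.066, 0.02], "spin":-0.0032, "aperture":1}, {"pos":[-0.15, -0.09, 0.03], "spin":-0.0048, "aperture":1}, {"pos":[-0.19, -0.114, 0.04], "spin":-0.0064, "aperture":1}, {"pos":[-0.23, -0.138, 0.05], "spin":-0.0083, "aperture":1}, {"pos":[-0.27, -0.162, 0.06], "spin":-0.0083, "aperture":1}, {"pos":[-0.31, -0.186, 0.07], "spin":-0.0083, "aperture":1}, {"pos":[-0.35, -0.21, 0.08], "spin":-0.0083, "aperture":1}, {"pos":[-0.39, -0.234, 0.09], "spin":-0.0083, "aperture":1}, {"pos":[-0.42, -0.252, 0.1], "spin":-0.0083, "aperture":1}, {"pos":[-0.443, -0.265, 0.102], "spin":-0.0083, "aperture":1}, {"pos":[-0.443, -0.265, 0.102], "spin":-0.0083, "aperture":1}, {"pos":[-0.443, -0.265, 0.102], "spin":-0.0083, "aperture":1}, {"pos":[-0.443, -0.265, 0.102], "spin":-0.0083, "aperture":1}])

```text
time: 1.65
position: [0.5482, 0.2092, 0.1205]
tool_rot: [-0.469, -3.106, -0.001]
ft_force: [-0.4, -0.0, -0.5]
grip_width: 0.995
grip_force: 0.0
```

```bash
python3 - <<'E'
from h import *
go([.549,.2066,.12],np.radians(-17.3))
s=readout.get_state(); im=cams.get_image("wrist")
a=pose("wrist",s); print(proj(a,[[.549,.2066,.054],[.5491,.2071,.022]]))
cv2.imwrite("pics/w1.png",im[:,:,::-1])
E
```

```text
t 1.65 shift [-0.0016 -0.0022  0.0005] turn about tool z 0.002 tool x yaw 2.842 tilt [-6.e-04  8.e-04 -1.e+00] q7 0.915
[[276.39257545 230.68925772]
 [277.3728556  217.77865676]]
```

View pics/w1.png

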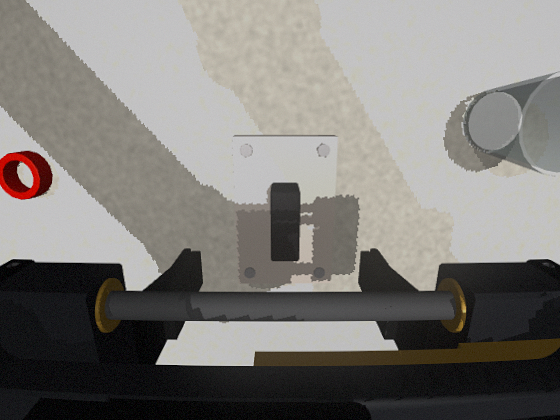

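The wrist view shows the bar around (285,222) and the cover screws at (247,150), (323,150), (250,272), (319,272). The gripper is nearly aligned, so I'll refine the cover pose.

```bash
python3 - <<'E'
from h import *
np.set_printoptions(precision=4,suppress=True)
s=readout.get_state();a=pose("wrist",s)
p=[(247,150),(323,150),(250,272),(319,272)]
X=plane(a,p,.021);print(X,X.mean(0),[np.degrees(np.arctan2(*(X[i]-X[j])[1::-1])) for i,j in((0,2),(1,3))])
t=pose("top")
# match wrist point -> top pixel
tp=np.array([(225.6,205.8),(250.6,215),(210,252.4),(236.2,260)])
pt=proj(t,X); o=[int(np.argmin(np.linalg.norm(tp-q,axis=1))) for q in pt]
Y=tri(a,t,p,tp[o]);print(o,Y,Y.mean(0))
c=(X.mean(0)+[.549,.2068,0])/2
go([c[0],c[1],.026],np.radians(-17.3))
E
```

```text
[[0.4884 0.201  0.021 ]
 [0.5063 0.2587 0.021 ]
 [0.5904 0.1688 0.021 ]
 [0.6087 0.2274 0.021 ]] [0.5484 0.214  0.021 ] [np.float64(162.50367101734054), np.float64(163.01723810647644)]
[3, 2, 1, 0] [[ 0.489   0.1976 -0.0027]
 [ 0.5066  0.2571  0.008 ]
 [ 0.5895  0.1661  0.0187]
 [ 0.6098  0.2236  0.0159]] [0.5487 0.2111 0.01  ]
t 1.7 shift [-0.0003  0.0011  0.0946] turn about tool z 0.0026 tool x yaw 2.842 tilt [-0.0004  0.0008 -1.    ] q7 0.915
```

tcp_steps(moves=[{"pos":[0, 0.003, 0.02], "aperture":1}, {"pos":[0, 0.003, 0.05], "aperture":1}, {"pos":[0, 0.003, 0.075], "aperture":1}, {"pos":[0, 0.003, 0.09], "aperture":1}, {"pos":[0, 0.003, 0.0945], "aperture":1}, {"pos":[0, 0.003, 0.0945], "aperture":1}, {"pos":[0, 0.003, 0.0945], "aperture":0}, {"pos":[0, 0.003, 0.0945], "aperture":0}, {"pos":[0, 0.003, 0.0945], "aperture":0}, {"pos":[0, 0.003, 0.0945], "aperture":0}, {"pos":[0, 0.003, 0.0945], "aperture":0}, {"pos":[0, 0.003, 0.0945], "aperture":0}, {"pos":[0, 0.003, 0.0945], "aperture":0}, {"pos":[0, 0.003, 0.0945], "aperture":0}], grip_force=40)

```text
time: 3.1
position: [0.5499, 0.2105, 0.026]
tool_rot: [0.472, 3.106, 0.0]
ft_force: [-0.0, 0.3, -0.4]
grip_width: 0.359
grip_force: 0.0
```

tcp_steps(moves=[{"aperture":0}, {"aperture":0}, {"aperture":0}, {"aperture":0}, {"aperture":0}, {"aperture":0}])

```text
time: 3.7
position: [0.5499, 0.2108, 0.0261]
tool_rot: [0.472, 3.106, 0.001]
ft_force: [1.2, 1.0, -0.9]
grip_width: 0.247
grip_force: 40.0
```

tcp_steps(moves=[{"pos":[0, 0, -0.01], "aperture":0}, {"pos":[0, 0, -0.03], "aperture":0}, {"pos":[0, 0, -0.06], "aperture":0}, {"pos":[0, 0, -0.09], "aperture":0}, {"pos":[0, 0, -0.115], "aperture":0}, {"pos":[0, 0, -0.13], "aperture":0}, {"pos":[0, 0, -0.13], "aperture":0}, {"pos":[0, 0, -0.13], "aperture":0}], grip_force=50)

```text
time: 4.5
position: [0.5491, 0.2101, 0.1551]
tool_rot: [-0.472, -3.104, 0.002]
ft_force: [0.2, -0.9, -4.2]
grip_width: 0.248
grip_force: 50.0
```

```bash
python3 - <<'E'
from h import *
go([.5393,-.2473,.15],np.radians(-12))
E
```

```text
t 4.5 shift [-0.1266 -0.4397  0.0054] turn about tool z -0.0925 tool x yaw 2.84 tilt [-1.5e-03 -8.0e-04 -1.0e+00] q7 0.906
```

Converted, -0.0925 rad / 6.2832 = -0.0147.

tcp_steps(moves=[{"pos":[-0.006, -0.02, 0], "aperture":0}, {"pos":[-0.014, -0.05, 0], "spin":-0.0016, "aperture":0}, {"pos":[-0.024, -0.085, 0], "spin":-0.0032, "aperture":0}, {"pos":[-0.036, -0.125, 0], "spin":-0.0048, "aperture":0}, {"pos":[-0.048, -0.165, 0], "spin":-0.0064, "aperture":0}, {"pos":[-0.06, -0.205, 0], "spin":-0.008, "aperture":0}, {"pos":[-0.071, -0.245, 0], "spin":-0.0095, "aperture":0}, {"pos":[-0.083, -0.285, 0], "spin":-0.0111, "aperture":0}, {"pos":[-0.094, -0.325, 0], "spin":-0.0127, "aperture":0}, {"pos":[-0.106, -0.365, 0], "spin":-0.0147, "aperture":0}, {"pos":[-0.116, -0.4, 0], "spin":-0.0147, "aperture":0}, {"pos":[-0.123, -0.425, 0], "spin":-0.0147, "aperture":0}, {"pos":[-0.1266, -0.4397, 0], "spin":-0.0147, "aperture":0}, {"pos":[-0.1266, -0.4397, 0], "spin":-0.0147, "aperture":0}, {"pos":[-0.1266, -0.4397, 0], "spin":-0.0147, "aperture":0}, {"pos":[-0.1266, -0.4397, 0], "spin":-0.0147, "aperture":0}, {"pos":[-0.1266, -0.4397, 0], "spin":-0.0147, "aperture":0}])

```text
time: 6.2
position: [0.5404, -0.245, 0.1557]
tool_rot: [-0.324, -3.124, -0.001]
ft_force: [0.0, -0.2, -4.4]
grip_width: 0.246
grip_force: 50.0
```

```bash
python3 - <<'E'
from h import *
go([.5393,-.2473,.1],np.radians(-12))
t=cams.get_image("top")[:,:,::-1];s=cams.get_image("side")[:,:,::-1]
cv2.imwrite("pics/top1.png",t);cv2.imwrite("pics/side1.png",s)
k=4
o=np.hstack([np.clip(cv2.resize(t[175:291,395:495],None,fx=k,fy=k,interpolation=2)*1.8,0,255),cv2.resize(s[255:371,205:305],None,fx=k,fy=k,interpolation=2)])
cv2.imwrite("pics/c3.png",o)
E
```

```text
t 6.2 shift [ 0.0006 -0.0025  0.0557] turn about tool z 0.0027 tool x yaw 2.935 tilt [-4.e-04  1.e-03 -1.e+00] q7 1.861[ WARN:0@2.002] global loadsave.cpp:1063 imwrite_ Unsupported depth image for selected encoder is fallbacked to CV_8U.
```

View pics/c3.png

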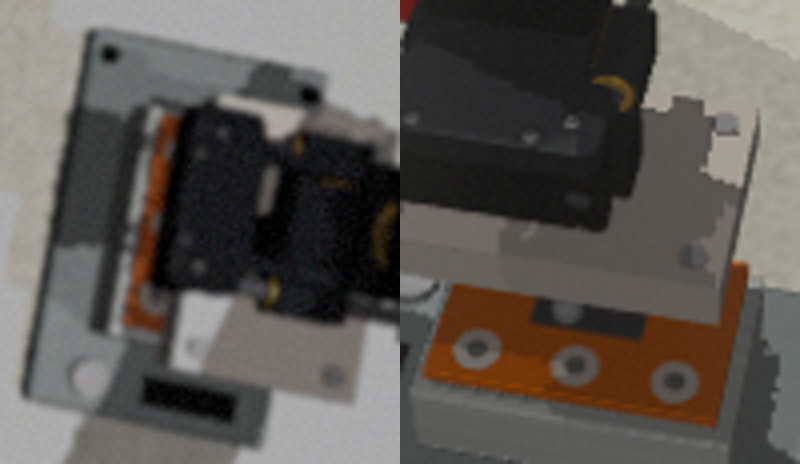

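The crop shows the held cover above the block. Its robot-end screws are at top (444.2,261.8) and (478,269); its far-end screws are at side (286.5,286) and (278.3,319). I'll work out the cover's offset from the block separately in each camera, so the calibration biases cancel.

```bash
python3 - <<'E'
from h import *
np.set_printoptions(precision=4,suppress=True)
t,s=pose("top"),pose("side")
ct=[(225.6,205.8),(250.6,215),(210,252.4),(236.2,260)]
cs=[(284,181),(276.6,196.2),(240.8,174),(232,188.2)]
g=lambda l,ox:[(ox[0]+(x-ox[2])/4,ox[1]+y/4) for x,y in l]
bt=g([(149,288),(161,216),(174,144),(241,308),(254,235),(268,163),(207,240)],(397,177,0))
bs=g([(562,46),(655,62),(750,76),(529,145),(627,161),(727,178),(618,97)],(178,306,344))
z=readout.get_state()["position"][2]-.026+.021
for n,a,b,c,e in(("top",t,bt,ct,[(444.2,261.8),(478,269)]),("side",s,bs,cs,[(286.5,286),(278.25,319)])):
    B=plane(a,b[:6],.067);P=plane(a,b[6:],.076)[0];C=plane(a,c,.021);E=plane(a,e,z)
    L=np.linalg.norm((C[0]+C[1]-C[2]-C[3])[:2])/2;W=(np.linalg.norm(C[0]-C[1])+np.linalg.norm(C[2]-C[3]))/2
    w=E[0]-E[1];yaw=np.arctan2(w[1],w[0])-np.pi/2
    by=np.arctan2(*((B[2]+B[5]-B[0]-B[3])[1::-1]))
    u=np.array([np.cos(by),np.sin(by)]);v=np.array([-u[1],u[0]])
    ctr=E.mean(0)[:2]+(1 if n=="top" else -1)*.0537*u
    d=ctr-B.mean(0)[:2];p=(P-B.mean(0))[:2]
    print(n,"block",B.mean(0),"yaw",np.degrees(by),"cover0",C.mean(0),"L,W",L,W,"W now",np.linalg.norm(w),"yaw now",np.degrees(yaw),"\n   cover ctr",ctr,"in block",d@u,d@v,"pin in block",p@u,p@v)
E
```

```text
top block [ 0.5468 -0.2497  0.067 ] yaw -11.996157311004943 cover0 [0.5476 0.2074 0.021 ] L,W 0.10533101632586357 0.05936735036222221 W now 0.06208969500865568 yaw now -11.926359659108027 
   cover ctr [ 0.5388 -0.2464] in block -0.008459562285474783 0.0015634187620034816 pin in block -0.008288107152714254 0.0026381294793215633
side block [ 0.5483 -0.248   0.067 ] yaw -11.887807781641774 cover0 [0.5505 0.2112 0.021 ] L,W 0.10824633013016248 0.06224896285330045 W now 0.061620089481184845 yaw now -12.398963276591951 
   cover ctr [ 0.5407 -0.246 ] in block -0.00788169538451977 0.00042207214403323424 pin in block -0.008387291956612836 -0.0022339882481647202
```

Both cameras agree: the cover is at -8.2 mm lengthwise and +1 mm sideways, and the pin is at -8.3 mm. I'll shift 1 mm sideways and descend.

Converted, 0.002 rad / 6.2832 = 0.0003.

tcp_steps(moves=[{"pos":[0, -0.001, 0.01], "spin":0.0003, "aperture":0}, {"pos":[0, -0.001, 0.025], "spin":0.0003, "aperture":0}, {"pos":[0, -0.001, 0.038], "spin":0.0003, "aperture":0}, {"pos":[0, -0.001, 0.045], "spin":0.0003, "aperture":0}, {"pos":[0, -0.001, 0.048], "spin":0.0003, "aperture":0}, {"pos":[0, -0.001, 0.049], "spin":0.0003, "aperture":0}, {"pos":[0, -0.001, 0.051], "spin":0.0003, "aperture":0}, {"pos":[0, -0.001, 0.053], "spin":0.0003, "aperture":0}, {"pos":[0, -0.001, 0.055], "spin":0.0003, "aperture":0}, {"pos":[0, -0.001, 0.056], "spin":0.0003, "aperture":0}, {"pos":[0, -0.001, 0.056], "spin":0.0003, "aperture":0}, {"pos":[0, -0.001, 0.056], "spin":0.0003, "aperture":0}])

```text
time: 7.5
position: [0.5399, -0.2479, 0.1001]
tool_rot: [0.331, 3.124, 0.0]
ft_force: [0.6, 0.6, -3.7]
grip_width: 0.247
grip_force: 50.0
```

tcp_steps(moves=[{"pos":[0, 0, 0.001], "aperture":0}, {"pos":[0, 0, 0.002], "aperture":0}, {"pos":[0, 0, 0.003], "aperture":0}, {"pos":[0, 0, 0.004], "aperture":0}, {"pos":[0, 0, 0.005], "aperture":0}, {"pos":[0, 0, 0.005], "aperture":0}, {"pos":[0, 0, 0.005], "aperture":0}])

```text
time: 8.2
position: [0.5399, -0.2476, 0.0949]
tool_rot: [-0.331, -3.124, -0.001]
ft_force: [-0.2, 1.4, -4.5]
grip_width: 0.251
grip_force: 50.0
```

No axial force below tip height, so the hole is over the pin. Next I'll continue down to the plate.

tcp_steps(moves=[{"pos":[0, 0, 0.001], "aperture":0}, {"pos":[0, 0, 0.002], "aperture":0}, {"pos":[0, 0, 0.003], "aperture":0}, {"pos":[0, 0, 0.004], "aperture":0}, {"pos":[0, 0, 0.004], "aperture":0}, {"pos":[0, 0, 0.004], "aperture":0}, {"pos":[0, 0, 0.004], "aperture":0}, {"pos":[0, 0, 0.004], "aperture":0}])

```text
time: 9.0
position: [0.5401, -0.2477, 0.0914]
tool_rot: [0.331, 3.124, 0.001]
ft_force: [-2.4, 2.4, 3.7]
grip_width: 0.249
grip_force: 50.0
```

tcp_steps(moves=[{"pos":[0, 0, 0.001], "aperture":0}, {"pos":[0, 0, 0.002], "aperture":0}, {"pos":[0, 0, 0.003], "aperture":0}, {"pos":[0, 0, 0.004], "aperture":0}, {"pos":[0, 0, 0.005], "aperture":0}, {"pos":[0, 0, 0.005], "aperture":0}, {"pos":[0, 0, 0.005], "aperture":0}, {"pos":[0, 0, 0.005], "aperture":0}])

```text
time: 9.8
position: [0.5401, -0.2477, 0.087]
tool_rot: [0.331, 3.124, 0.001]
ft_force: [-4.4, 5.0, 10.0]
grip_width: 0.252
grip_force: 50.0
```

tcp_steps(moves=[{"pos":[0, 0, 0.001], "aperture":0}, {"pos":[0, 0, 0.002], "aperture":0}, {"pos":[0, 0, 0.002], "aperture":0}, {"pos":[0, 0, 0.002], "aperture":0}, {"pos":[0, 0, 0.002], "aperture":0}, {"pos":[0, 0, 0.002], "aperture":0}, {"pos":[0, 0, 0.002], "aperture":0}, {"pos":[0, 0, 0.002], "aperture":0}])

```text
time: 10.6
position: [0.5401, -0.2477, 0.087]
tool_rot: [0.331, 3.123, 0.003]
ft_force: [-8.8, 6.7, 20.7]
grip_width: 0.248
grip_force: 50.0
```

The arm has hit the hard stop: the TCP stayed at 0.087 while the force rose, which puts the underside at 61 mm. I'll check with a picture.

```bash
python3 - <<'E'
from h import *
s=cams.get_image("side")[:,:,::-1];t=cams.get_image("top")[:,:,::-1]
o=np.hstack([np.clip(cv2.resize(t[175:291,395:495],None,fx=4,fy=4,interpolation=2)*1.8,0,255),cv2.resize(s[290:406,205:305],None,fx=4,fy=4,interpolation=2)])
cv2.imwrite("pics/c4.png",o.astype('uint8'))
E
```

```text
(no output)
```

View pics/c4.png

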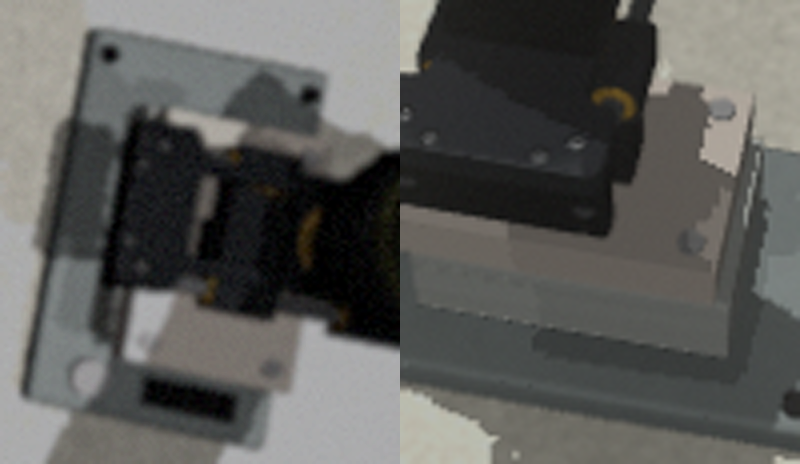

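The cover sits level and square on the block: its near edge, around (560,270) in the crop, runs parallel to the block, and no orange plate shows. Handing in.

```bash
python3 -c "
from bench import ctrl, cams, readout, workorder
s=readout.get_state();print(s['position'],s['ft_force'],s['grip_force']);print(workorder.close_job())"
```

```text
[ 0.54015676 -0.24766851  0.08700071] [-7.82754231  7.06820219 21.44009908] 50.00138668343425
the job is handed in; nothing more can be done
None
```

The job is handed in, with no verdict returned: the cover went over the pin on the first descent (I located the pin in the images, so no sliding was needed) and is held pressed onto the hard stop, with about 21 N on the wrist and a 50 N grip.

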